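# Close up the hardware chest

## Task

Close up the hardware chest on the bench: with your fingertips push both of its drawers fully home, and only then fold its lid down until it lies flat on the chest. Push on the outside of the drawer fronts and of the lid, gently, without slamming, and do not take hold of anything or reach inside the drawers. Leave the things in the drawers and those standing around on the bench alone.

Things in the scene. Friction and masses are not known exactly. Their poses are not given: they have to be found in the camera images.
- chest: Low chest of dark wood, fixed to the bench, 180 mm deep (x) by 320 mm wide (y), walls 85 mm high, with two side-by-side drawers with white fronts at its front and a dark hinged lid as its top. Origin: centre of its underside, on the bench. Its x axis points from the drawer fronts to the back, its y axis to the left drawer, z up.
- left_drawer (a joint): How far the left (+y) drawer stands out, in m: 0 fully home (at a firm stop, front flush with the chest), up to 0.11 pulled out; starts between 0.03 and 0.065. It slides straight along the chest's x axis; pushing it takes about 2 N and it stays where it is left.
- right_drawer (a joint): How far the right (-y) drawer stands out, in m: 0 fully home (at a firm stop, front flush with the chest), up to 0.11 pulled out; starts between 0.03 and 0.065. It slides straight along the chest's x axis; pushing it takes about 2 N and it stays where it is left.
- left_front (a point): Middle of the outer face of the left drawer's white front panel (134 mm wide, 66 mm high, 12 mm thick, plain, without a handle), 46 mm above the bench; moves with the drawer. In the chest's frame it is at y = +0.075 m and, when shut, x = -0.090 m. Axes as the chest.
- right_front (a point): Middle of the outer face of the right drawer's white front panel (134 mm wide, 66 mm high, 12 mm thick, plain, without a handle), 46 mm above the bench; moves with the drawer. In the chest's frame it is at y = -0.075 m and, when shut, x = -0.090 m. Axes as the chest.
- lid (a joint): Angle of the lid in rad: 0 lies flat on the chest (firm stop), 1.5 nearly upright; starts between 1.0 and 1.3. Its hinge is stiff: the lid stays at any angle, and a push of about 3 N near its free edge moves it.
- lid_hinge (a point): Middle of the lid's hinge axis, which runs along the chest's y axis along the chest's upper back edge: at x = +0.090, y = 0, z = 0.086 m in the chest's frame. This point turns with the lid: its x axis points from the free edge to the hinge along the lid, its z axis out of the lid's outer face.
- lid_press (a point): Point on the outer (upper) face of the lid, half-way along its width, 165 mm from the hinge axis and 27 mm from the free edge; 98 mm above the bench when the lid is shut. When the lid is open, its outer face looks to the back (+x of the chest) and up. Axes as the lid: z out of the outer face.
- lid_edge (a point): Middle of the lid's free edge, on the outer face. The lid is a dark panel with a thin white free edge, 192 mm from hinge to free edge, 320 mm wide, 12 mm thick, its underside through the hinge axis. A lip at the free edge, 8 mm thick, hangs 12 mm below the underside and, when shut, over the tops of the drawer fronts.
- lid_lining (a point): Grey lining on the inner face of the lid (150 x 275 mm, 3 mm thick), not to be touched. This point: middle of the lining, on the lid's underside.
- left_tray (a point): The plywood tray behind the left drawer's front (146 x 130 mm, 46 mm deep, open at the top), not to be touched: its front wall lies right behind the 12 mm front panel. This point: middle of its floor, 20 mm above the bench.
- right_tray (a point): The plywood tray behind the right drawer's front (146 x 130 mm, 46 mm deep, open at the top), not to be touched: its front wall lies right behind the 12 mm front panel. This point: middle of its floor, 20 mm above the bench.
- drawer_pull: Brass drawer pull, 100 mm long, 12 mm thick, lying loose in the left drawer. Leave it there. Origin: on its underside below the bar's middle.
- cup_hinge: Steel cabinet hinge, about 65 x 40 mm, 12 mm high, lying loose in the right drawer. Leave it there. Origin: on its underside near its middle.
- glue_bottle: White glue bottle, 60 mm across, 170 mm high, standing beside the chest. Leave it. Origin: centre of its underside.
- spray_can: White and red spray can, 58 mm across, 180 mm high, standing on the other side of the chest. Leave it. Origin: centre of its underside.
- tape_measure: Yellow tape measure, 45 x 66 mm, 60 mm high, on the bench in front of the chest. Leave it. Origin: centre of its underside.
- mallet: Rubber mallet with a wooden handle, 310 mm long, 64 mm high, lying on the left of the bench. Leave it. Origin: on the bench, under the middle; the head is at its +x end.
- screw_bowl: Empty white bowl, 116 mm across, 50 mm high, on the right of the bench. Leave it. Origin: centre of its underside.
- screwdriver: Screwdriver with red handle, 200 mm long, lying on the right of the bench. Leave it. Origin: on the bench, under its middle.

How it is judged:
By the outcome, as a careful person would: the job done as asked, in the order asked, and still so for the second after the job is handed in, with the robot touching nothing.
It also fails if it takes over 72 s, if anything falls off the work surface, if the arm or the gripper's body presses on something with over 40 N, if the wrist force passes 120 N, or if a joint passes its speed limit or range.

## Robot

A 6-joint arm with a two-finger parallel gripper is mounted at the origin on the work surface. World frame = base frame: x ahead of the robot, y to its left, z up, the work surface at z = 0. Lengths are in mm, angles in rad, forces in N, time in s.
With the tool pointing down it reaches from about 350 to 925 mm from the base axis. Payload 6.4 kg.
Tool frame: the origin (TCP) lies between the finger pads; the fingertips stand 14 mm ahead of it and the grasp point (between the pads) lies 5 mm behind it; z points along the fingers, y is the line along which they close (so a half turn about z gives the same grasp; the last joint's range is limited). The gripper opens to 94 mm and grips with 3 to 60 N. Pads are 16 mm wide; open, the fingers measure 119 mm over their backs; the gripper's body (75 mm by 177 mm) begins 78 mm behind the grasp point.
Start: joints at [-1.342, 0.245, 1.558, -0, 1.339, -0.174], TCP at [254.803, -597.988, 219.455] pointing down, gripper open.
Joint ranges: [-3.13, 3.13], [-1.02, 2.26], [0.13, 2.54], [-0.95, 4.09], [0.21, 2.88], [-2.74, 2.74]. Speed limits (rad/s): [2.57, 2.57, 3.14, 3.14, 3.14, 3.14].

## Interface

Orientations are given as [roll, pitch, yaw] about the fixed x, y, z axes, in that order (R = Rz(yaw) Ry(pitch) Rx(roll)).
In Python, from plant import ctrl, optics gives the robot as it stands.
- The arm moves only by the shell command python3 -m jog 'ROWS'. ROWS is text: rows parted by semicolons, each of 7 numbers parted by spaces: the shift along the tool's x, y, z in m, then the turn, a rotation vector about the tool's x, y, z in degrees, then the opening, from -1 (shut) to 1 (fully open). A call has 1 to 12 rows; each row is the pose to reach, as a shift and turn from the pose commanded when the call began, along the tool's axes at that moment; what a row does not reach only later rows make up. A row lasts 1/10 s, in which the tool goes at most 50 mm and 8.59 degrees, less where a joint would pass 70% of its speed; a pose out of reach is approached as far as the arm can. A call with a gripper value outside its range is refused whole. The fingers move at their own pace and stop on an object; the grip force is fixed at half the most. Time passes only in rows, so rows that repeat a pose let the fingers close. It gives the time, the measured TCP pose, the force, the opening and the grip force at its end, in the units of the state.
- ctrl.get_obs(): the state, without advancing time (a new reading comes with each control period).
- optics.grab_frame(name): name is "scene" or "top"; returns the picture (384x512x3 uint8, red, green, blue); there is no depth.
- optics.camera_info(name): a dict with "fx", "fy", "cx", "cy" (pixels), "rvec" (rotation vector, rad) and "tvec" (3), from world to camera coordinates, as OpenCV has them. Camera axes: x right, y down, z forward; pixel columns grow to the right and rows downward; lengths in mm; the calibration is good to about 2 mm. A picture is of the moment at which its call begins. camera_info takes no time and is no camera call.
- ctrl.close_job(): hands the job in; it is judged then, once.
The state is a dict: "t": time; "joint_pos": joint angles; "joint_velocities": joint speeds; "joint_torque": joint torques, N m; "ee_pos": TCP position; "eef_rot": TCP orientation; "ft_force": force on the tool from outside, world axes, zero at the start; "torque": the same for the moment, N m; "opening": finger opening in mm; "finger_force": force on a finger pad.
Only numpy, scipy, OpenCV 4.12 (cv2) and the standard library are available. Lean on these libraries where they do the work, as an engineer would, in place of code of your own. Each camera call takes 0.05 s, during which the arm holds its last target. There are 200 camera calls.

## Working session

There is one attempt and no reset: what is moved stays moved. The work goes in short steps, Python scripts to look and compute and a shell command to move; the robot and the scene stay as the last step left them, time stands still between calls to the robot, and variables do not carry over. Pictures are saved under pics/ and viewed, at most 10 in all, crops included, and the job is handed in when it is done.

```bash
mkdir -p pics; ls
python3 - <<'E'
from plant import ctrl, optics
import cv2
print(ctrl.get_obs())
for n in("scene","top"):
    im=optics.grab_frame(n); cv2.imwrite(f"pics/{n}0.png",cv2.resize(im[:,:,::-1],(800,600),interpolation=cv2.INTER_CUBIC)); print(n,optics.camera_info(n))
    cv2.imwrite(f"pics/raw_{n}0.png",im[:,:,::-1])
E
```

```text
pics
{'t': 0.0, 'joint_pos': array([-1.34211717e+00,  2.45785591e-01,  1.55898568e+00, -1.60875337e-05,
        1.33872894e+00, -1.74101607e-01]), 'joint_velocities': array([-0.00025175,  0.00175722,  0.00120597,  0.00093433,  0.00037279,
       -0.00156821]), 'joint_torque': array([ 1.72611413e-03, -4.15826654e+01, -3.14605415e+01,  6.85923826e-02,
        3.32743290e-02, -1.25296192e-04]), 'ee_pos': array([ 254.65428466, -597.41582444,  218.37880547]), 'eef_rot': array([-3.13971122e+00, -3.15021002e-04,  4.02784185e-01]), 'ft_force': array([ 0.0008249 , -0.21847883,  0.22883805]), 'torque': array([-0.03445092,  0.03917542,  0.01695535]), 'finger_force': 0.0, 'opening': 93.93880653665005}
scene {'fx': 444.01242528671986, 'fy': 444.01242528671986, 'cx': 259.59873846576454, 'cy': 191.9986328089492, 'rvec': array([ 0.57977448, -2.87856297,  0.79342006]), 'tvec': array([ 461.3395625 ,  242.92471473, 1535.36341942])}
top {'fx': 469.14758595649295, 'fy': 469.14758595649295, 'cx': 256.24389654012793, 'cy': 196.95132836858062, 'rvec': array([ 2.18954101, -2.13668758,  0.13127466]), 'tvec': array([ -15.35468917,  496.15788328, 1537.07725095])}
```

View pics/scene0.png

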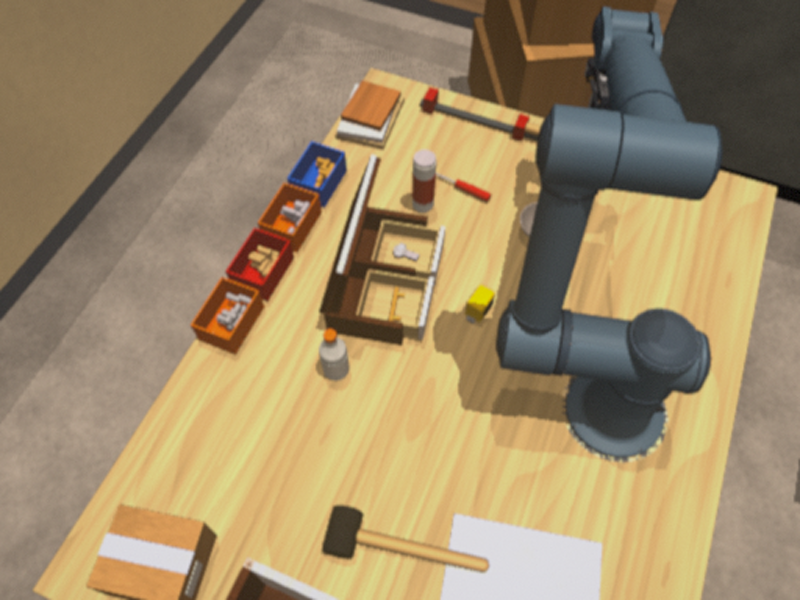

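View pics/top0.png

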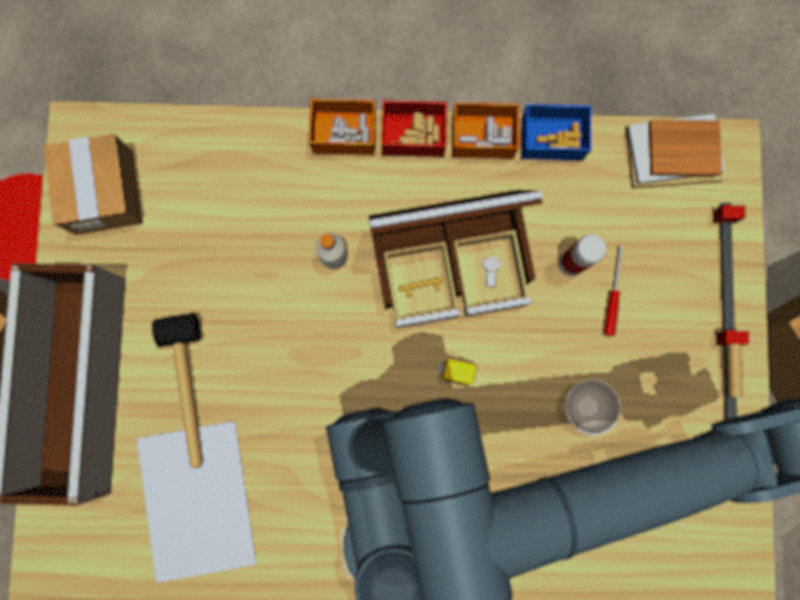

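The scene view shows the chest at about (385,265), with the lid standing open at the back. The top view shows drawer fronts at about (427,320) and (500,306), the lid edge from (370,222) to (540,197), the tape at (460,372), the bottle at (332,250) and the can at (582,255). I'll zoom in to measure.

Run:
```python
import cv2
a=cv2.imread("pics/raw_top0.png")[110:230,225:365]; cv2.imwrite("pics/ct.png",cv2.resize(a,None,fx=5,fy=5,interpolation=cv2.INTER_CUBIC))
a=cv2.imread("pics/raw_scene0.png")[95:225,195:295]; cv2.imwrite("pics/cs.png",cv2.resize(a,None,fx=4.6,fy=4.6,interpolation=cv2.INTER_CUBIC))
```

```text
(no output)
```

View pics/ct.png

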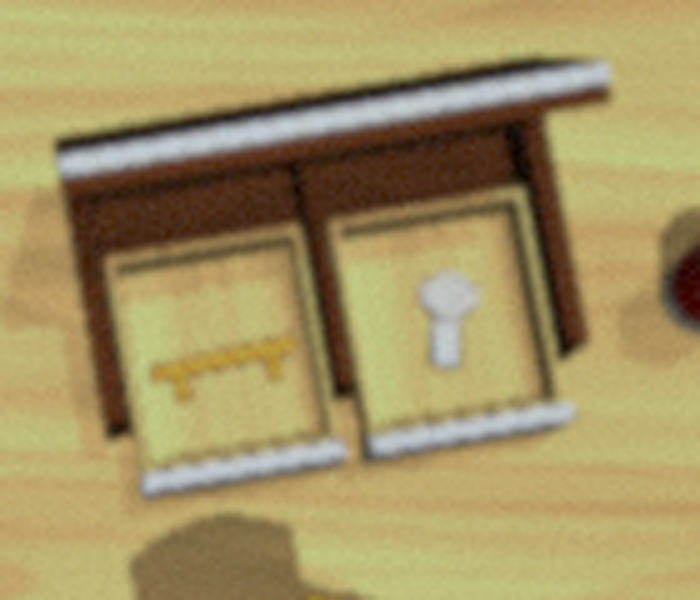

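View pics/cs.png

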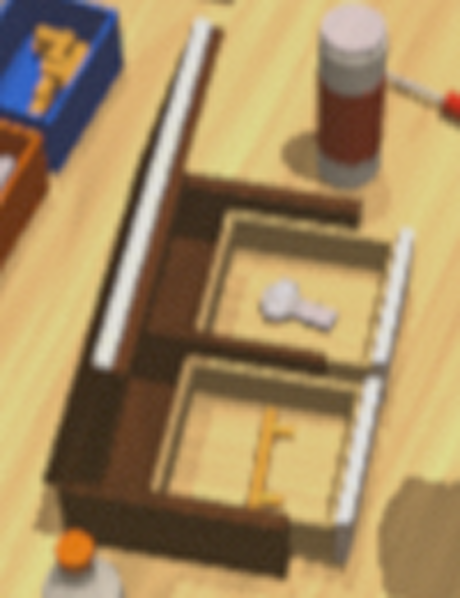

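The crops resolve the drawer-front strips, for example left (145,497)–(347,462) and right (370,458)–(575,418) in the top crop. They also show the lid edge (57,150)–(607,62) and the wall ends. Next I'll fit the chest pose.

```bash
cat > h.py <<'E'
import numpy as np, cv2
from plant import ctrl, optics
from scipy.spatial.transform import Rotation as R
def proj(n,P):
    c=optics.camera_info(n); K=np.array([[c['fx'],0,c['cx']],[0,c['fy'],c['cy']],[0,0,1]])
    return cv2.projectPoints(np.asarray(P,float).reshape(-1,1,3),c['rvec'],c['tvec'],K,None)[0][:,0]
def model(p):
    x,y,yaw,dl,dr,th=p
    L=lambda a,b,c:[90+a*np.cos(th)+c*np.sin(th),b,86-a*np.sin(th)+c*np.cos(th)]  # lid frame a<0
    P=dict(LF0=[-90-dl,142,79],LF1=[-90-dl,8,79],RF0=[-90-dr,-8,79],RF1=[-90-dr,-142,79],
      WL=[-90,160,85],WR=[-90,-160,85],E0=L(-192,160,12),E1=L(-192,-160,12),EL0=L(-192,160,-12),EL1=L(-192,-160,-12),PR=L(-165,0,12),WLb=[-90,160,0])
    c,s=np.cos(yaw),np.sin(yaw)
    return {k:np.array([x+c*v[0]-s*v[1],y+s*v[0]+c*v[1],v[2]]) for k,v in P.items()}
def draw(p,tag,s=0):
    pass
E
cat > fit.py <<'E'
from h import *
from scipy.optimize import least_squares
top={k:np.array(v)/5+[224.6,109.6] for k,v in dict(LF0=(145,497),LF1=(347,462),RF0=(370,458),RF1=(575,418),WL=(107,437),WR=(587,342),E0=(57,150),E1=(607,62)).items()}
sc={k:np.array(v)/4.6+[194.6,94.6] for k,v in dict(RF1=(413,232),RF0=(387,367),LF1=(383,380),LF0=(352,525),WL=(288,518),WR=(360,203),E0=(93,362),E1=(197,18)).items()}
def f(p,full=False):
    m=model(p); r=[]
    for n,d in(("top",top),("scene",sc)):
        q=proj(n,[m[k] for k in d])-np.array(list(d.values()))
        r.append(q)
        if full: print(n); [print(k,v.round(1)) for k,v in zip(d,q)]
    return np.vstack(r).ravel()
s=least_squares(f,[700,-50,.17,45,45,1.15],loss='soft_l1',x_scale=[100,100,1,10,10,1])
print(s.x.round(3),s.cost); f(s.x,True)
for k,v in model(s.x).items(): print(k,v.round(1))
for n in("top","scene"):
    c=optics.camera_info(n); print(n,(-R.from_rotvec(c['rvec']).as_matrix().T@c['tvec']).round())
E
python3 fit.py
```

```text
[ 6.14753e+02 -1.05583e+02  1.98000e-01  4.75450e+01  4.65460e+01
  1.28000e+00] 7.202977136873878
top
LF0 [-0.7 -0.3]
LF1 [-0.2 -0.4]
RF0 [ 0.  -0.7]
RF1 [-0.3  0.2]
WL [-1.1 -2. ]
WR [0.3 0.2]
E0 [-0.4  0.8]
E1 [-0.5 -0.3]
scene
RF1 [ 0.7 -0.8]
RF0 [ 0.2 -1.4]
LF1 [ 0.5 -0.5]
LF0 [ 0.5 -0.5]
WL [0.1 2.3]
WR [ 1.1 -1.1]
E0 [-0.1 -0.1]
E1 [ 0.  -0.3]
LF0 [452.    6.7  79. ]
LF1 [ 478.3 -124.7   79. ]
RF0 [ 482.4 -140.2   79. ]
RF1 [ 508.7 -271.6   79. ]
WL [495.1  33.6  85. ]
WR [ 557.9 -280.1   85. ]
E0 [628.8  60.4 273.4]
E1 [ 691.6 -253.4  273.4]
EL0 [606.3  55.9 266.5]
EL1 [ 669.1 -257.9  266.5]
PR [667.8 -95.  247.5]
WLb [495.1  33.6   0. ]
top [3.140e+02 1.000e+00 1.584e+03]
scene [ 209.  713. 1441.]
```

```bash
cat >> h.py <<'E'
C=np.array([614.75,-105.58]); YAW=.198
def chest(w):
    d=np.asarray(w,float)[:2]-C; c,s=np.cos(YAW),np.sin(YAW); return np.array([c*d[0]+s*d[1],-s*d[0]+c*d[1]])
def back(n,u,v,z):
    c=optics.camera_info(n); M=R.from_rotvec(c['rvec']).as_matrix(); o=-M.T@c['tvec']
    d=M.T@[(u-c['cx'])/c['fx'],(v-c['cy'])/c['fy'],1]; return o+d*(z-o[2])/d[2]
def st():
    o=ctrl.get_obs(); return o['t'],chest(o['ee_pos']).round(1),o['ee_pos'].round(1),(o['eef_rot']).round(3),o['ft_force'].round(1),o['opening'].round(1)
E
python3 -c "
from h import *
for k,u,v,z in (('tape',460,368,60),('bottle',328,242,170),('can',590,248,180),('bowl',592,405,40)):
    w=back('top',u/1.5625,v/1.5625,z); print(k,w.round(),chest(w).round())"
python3 -m jog '0.05 -0.046 0 0 0 6 -1; 0.1 -0.093 0 0 0 11.7 -1; 0.14 -0.13 0 0 0 11.7 -1; 0.18 -0.167 0 0 0 11.7 -1; 0.22 -0.204 0 0 0 11.7 -1; 0.26 -0.241 0 0 0 11.7 -1; 0.3 -0.278 0 0 0 11.7 -1; 0.316 -0.294 0 0 0 11.7 -1; 0.316 -0.294 0 0 0 11.7 -1; 0.316 -0.294 0 0 0 11.7 -1; 0.316 -0.294 0 0 0 11.7 -1'
python3 -c "from h import *; print(st())"
```

```text
tape [ 370. -130.   60.] [-245.   24.]
bottle [606. 142. 170.] [ 40. 245.]
can [ 605. -370.  180.] [ -61. -257.]
bowl [ 300. -409.   40.] [-368. -236.]
t: 1.2
ee_pos: [430.2, -203.4, 219.2]
eef_rot: [3.142, 0.0, 0.2]
ft_force: [0.3, -0.1, 0.0]
opening: 9.2
finger_force: 0.0Traceback (most recent call last):
  File "<string>", line 1, in <module>
    from h import *; print(st())
                           ~~^^
  File "h.py", line 23, in st
    o=ctrl.get_obs(); return o['t'],chest(o['ee_pos']).round(1),o['ee_pos'].round(1),(o['eef_rot']).round(3),o['ft_force'].round(1),o['opening'].round(1)
                                                                                                                                    ^^^^^^^^^^^^^^^^^^
AttributeError: 'float' object has no attribute 'round'
```

```bash
sed -i "s/,o\['opening'\].round(1)//" h.py
python3 -m jog '0 0 0.04 0 0 0 -1; 0 0 0.08 0 0 0 -1; 0 0 0.12 0 0 0 -1; 0 0 0.15 0 0 0 -1; 0 0 0.17 0 0 0 -1; 0.01 0 0.17 0 0 0 -1; 0.02 0 0.17 0 0 0 -1; 0.03 0 0.17 0 0 0 -1; 0.038 0 0.17 0 0 0 -1; 0.042 0 0.17 0 0 0 -1;0.044 0 0.17 0 0 0 -1'
python3 -m jog '0.003 0 0 0 0 0 -1; 0.006 0 0 0 0 0 -1; 0.009 0 0 0 0 0 -1; 0.012 0 0 0 0 0 -1; 0.015 0 0 0 0 0 -1; 0.018 0 0 0 0 0 -1; 0.021 0 0 0 0 0 -1; 0.024 0 0 0 0 0 -1; 0.027 0 0 0 0 0 -1; 0.030 0 0 0 0 0 -1; 0.033 0 0 0 0 0 -1'
python3 -c "from h import *; print(st())"
```

```text
t: 2.3
ee_pos: [474.3, -195.0, 50.1]
eef_rot: [3.141, -0.001, 0.199]
ft_force: [-0.8, 0.7, 0.2]
opening: 0.5
finger_force: 0.0
t: 3.4
ee_pos: [506.0, -188.4, 49.4]
eef_rot: [-3.141, 0.0, 0.199]
ft_force: [-1.9, 0.6, 1.6]
opening: 0.6
finger_force: 0.8
(3.4, array([-122.9,  -59.8]), array([ 506. , -188.4,   49.4]), array([-3.141,  0.   ,  0.199]), array([-1.9,  0.6,  1.6]))
```

```bash
python3 -m jog '0.002 0 0 0 0 0 -1; 0.004 0 0 0 0 0 -1; 0.006 0 0 0 0 0 -1; 0.008 0 0 0 0 0 -1; 0.010 0 0 0 0 0 -1; 0.012 0 0 0 0 0 -1; 0.014 0 0 0 0 0 -1; 0.016 0 0 0 0 0 -1;0.017 0 0 0 0 0 -1;0.018 0 0 0 0 0 -1'
python3 -m jog '0.001 0 0 0 0 0 -1; 0.002 0 0 0 0 0 -1; 0.003 0 0 0 0 0 -1; 0.003 0 0 0 0 0 -1'
python3 -m jog '0.001 0 0 0 0 0 -1; 0.002 0 0 0 0 0 -1; 0.002 0 0 0 0 0 -1'
python3 -c "from h import *; print(st())"
```

```text
t: 4.4
ee_pos: [523.4, -184.8, 49.4]
eef_rot: [-3.141, 0.0, 0.199]
ft_force: [-1.7, -0.1, 0.9]
opening: 0.9
finger_force: 0.8
t: 4.8
ee_pos: [526.5, -184.3, 49.4]
eef_rot: [3.141, -0.0, 0.199]
ft_force: [-1.2, -0.2, 1.1]
opening: 0.1
finger_force: 0.4
t: 5.1
ee_pos: [528.4, -184.0, 49.4]
eef_rot: [3.141, -0.0, 0.199]
ft_force: [-1.2, 0.8, -0.2]
opening: 0.3
finger_force: 0.4
(5.1, array([-100. ,  -59.9]), array([ 528.4, -184. ,   49.4]), array([ 3.141, -0.   ,  0.199]), array([-1.2,  0.8, -0.2]))
```

```bash
python3 -m jog '0.001 0 0 0 0 0 -1; 0.002 0 0 0 0 0 -1; 0.002 0 0 0 0 0 -1'
python3 -m jog '0.001 0 0 0 0 0 -1; 0.002 0 0 0 0 0 -1; 0.002 0 0 0 0 0 -1'
python3 -c "from h import *; print(st())"
```

```text
t: 5.4
ee_pos: [530.0, -183.6, 49.4]
eef_rot: [-3.141, 0.001, 0.199]
ft_force: [-3.7, -0.9, 1.8]
opening: 0.3
finger_force: 1.9
t: 5.7
ee_pos: [529.9, -183.6, 49.4]
eef_rot: [-3.141, 0.006, 0.2]
ft_force: [-13.3, -2.2, 8.0]
opening: 0.2
finger_force: 6.8
(5.7, array([-98.5, -59.8]), array([ 529.9, -183.6,   49.4]), array([-3.141,  0.006,  0.2  ]), array([-13.3,  -2.2,   8. ]))
```

```bash
python3 -m jog '-0.01 0 0 0 0 0 -1; -0.03 0 0 0 0 0 -1; -0.06 0 0 0 0 0 -1; -0.069 0 -0.02 0 0 0 -1; -0.069 0 -0.06 0 0 0 -1; -0.069 -0.04 -0.06 0 0 0 -1; -0.069 -0.08 -0.06 0 0 0 -1; -0.069 -0.12 -0.06 0 0 0 -1; -0.069 -0.135 -0.06 0 0 0 -1; -0.069 -0.135 -0.03 0 0 0 -1; -0.069 -0.135 0 0 0 0 -1; -0.069 -0.135 0 0 0 0 -1'
python3 -c "from h import *; print(st())"
python3 -m jog '0.005 0 0 0 0 0 -1; 0.010 0 0 0 0 0 -1; 0.014 0 0 0 0 0 -1; 0.017 0 0 0 0 0 -1; 0.02 0 0 0 0 0 -1; 0.023 0 0 0 0 0 -1; 0.026 0 0 0 0 0 -1; 0.029 0 0 0 0 0 -1; 0.032 0 0 0 0 0 -1; 0.035 0 0 0 0 0 -1; 0.038 0 0 0 0 0 -1; 0.041 0 0 0 0 0 -1'
python3 -c "from h import *; print(st())"
```

```text
t: 6.9
ee_pos: [435.5, -63.5, 46.4]
eef_rot: [-3.138, 0.005, 0.198]
ft_force: [-0.5, 0.8, -0.5]
opening: 0.3
finger_force: 0.0
(6.9, array([-167.5,   76.5]), array([435.5, -63.5,  46.4]), array([-3.138,  0.005,  0.198]), array([-0.5,  0.8, -0.5]))
t: 8.1
ee_pos: [478.3, -56.2, 49.4]
eef_rot: [-3.141, 0.0, 0.199]
ft_force: [-1.2, -0.6, 1.6]
opening: 0.4
finger_force: 0.8
(8.1, array([-124. ,   75.2]), array([478.3, -56.2,  49.4]), array([-3.141,  0.   ,  0.199]), array([-1.2, -0.6,  1.6]))
```

Next: 20 mm to go slowly, then to the stop at about -98.5.

```bash
python3 -m jog '0.002 0 0 0 0 0 -1; 0.004 0 0 0 0 0 -1; 0.006 0 0 0 0 0 -1; 0.008 0 0 0 0 0 -1; 0.010 0 0 0 0 0 -1; 0.012 0 0 0 0 0 -1; 0.014 0 0 0 0 0 -1; 0.016 0 0 0 0 0 -1;0.018 0 0 0 0 0 -1;0.020 0 0 0 0 0 -1;0.022 0 0 0 0 0 -1'
python3 -m jog '0.001 0 0 0 0 0 -1; 0.002 0 0 0 0 0 -1; 0.003 0 0 0 0 0 -1; 0.004 0 0 0 0 0 -1;0.004 0 0 0 0 0 -1'
python3 -c "from h import *; print(st())"
```

```text
t: 9.2
ee_pos: [499.8, -51.8, 49.4]
eef_rot: [-3.141, 0.0, 0.199]
ft_force: [-1.5, 0.4, -0.0]
opening: 0.5
finger_force: 0.8
t: 9.7
ee_pos: [503.1, -51.2, 49.4]
eef_rot: [-3.141, 0.002, 0.199]
ft_force: [-5.6, -0.6, 4.0]
opening: 0.5
finger_force: 2.5
(9.7, array([-98.7,  75.3]), array([503.1, -51.2,  49.4]), array([-3.141e+00,  2.000e-03,  1.990e-01]), array([-5.6, -0.6,  4. ]))
```

```bash
python3 -m jog '0.001 0 0 0 0 0 -1; 0.0015 0 0 0 0 0 -1; 0.0015 0 0 0 0 0 -1'
python3 -c "from h import *; print(st())"
python3 -m jog '-0.01 0 0 0 0 0 -1; -0.03 0 0 0 0 0 -1; -0.06 0 0 0 0 0 -1; -0.08 0 -0.03 0 0 0 -1; -0.08 0.02 -0.07 0 0 0 -1; -0.08 0.04 -0.11 0 0 0 -1; -0.08 0.06 -0.15 0 0 0 -1; -0.08 0.075 -0.19 0 0 0 -1; -0.08 0.075 -0.23 0 0 0 -1; -0.08 0.075 -0.27 0 0 0 -1; -0.08 0.075 -0.29 0 0 0 -1; -0.08 0.075 -0.29 0 0 0 -1'
python3 - <<'E'
from h import *
print(st())
for n,sl in(("top",(slice(110,230),slice(225,365))),("scene",(slice(95,225),slice(195,295)))):
    im=optics.grab_frame(n)[:,:,::-1]; cv2.imwrite(f"pics/raw_{n}1.png",im)
    cv2.imwrite(f"pics/{n}1.png",cv2.resize(im[sl],None,fx=4.6,fy=4.6,interpolation=cv2.INTER_CUBIC))
E
```

```text
t: 10.0
ee_pos: [503.1, -51.2, 49.4]
eef_rot: [-3.141, 0.006, 0.199]
ft_force: [-13.5, -2.0, 9.2]
opening: 0.8
finger_force: 6.3
(10.0, array([-98.8,  75.3]), array([503.1, -51.2,  49.4]), array([-3.141,  0.006,  0.199]), array([-13.5,  -2. ,   9.2]))
t: 11.2
ee_pos: [442.9, -141.1, 343.2]
eef_rot: [3.136, -0.007, 0.198]
ft_force: [0.6, 0.3, 0.4]
opening: 0.6
finger_force: 0.0
(11.2, array([-175.4,   -1. ]), array([ 442.9, -141.1,  343.2]), array([ 3.136, -0.007,  0.198]), array([0.6, 0.3, 0.4]))
```

View pics/scene1.png

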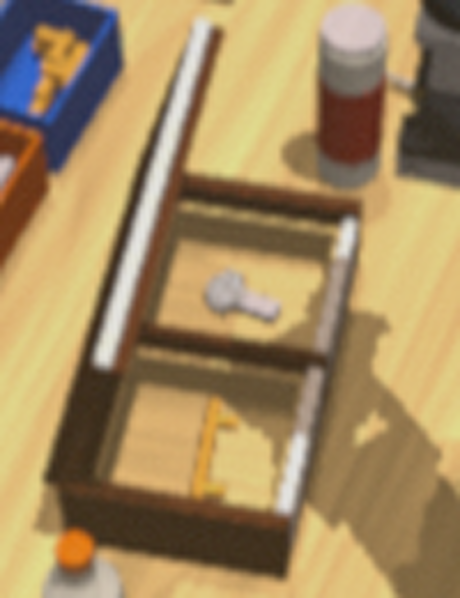

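The picture shows both drawer fronts flush with the walls (about (335,290) and (300,440)), the loose parts still inside, and the lid still open. Now I'll go over the lid to behind it.

```bash
python3 -m jog '0.03 0 0 0 0 0 -1; 0.07 0 0 0 0 0 -1; 0.11 0 0 0 0 0 -1; 0.15 0 0 0 0 0 -1; 0.19 0 0 0 0 0 -1; 0.23 0 0 0 0 0 -1; 0.26 0 0 0 0 0 -1; 0.285 0 0 0 0 0 -1; 0.285 0 0.03 0 0 0 -1; 0.285 0 0.06 0 0 0 -1; 0.285 0 0.078 0 0 0 -1; 0.285 0 0.078 0 0 0 -1'
python3 - <<'E'
from h import *
print(st())
import numpy as np
for th in (1.28,1.2,1.1,1.0,.9,.8,.7,.6,.5,.4,.3,.2,.1,.05,0):
    print(th, round(90-165*np.cos(th)+12*np.sin(th)+8,1), round(86+165*np.sin(th)+12*np.cos(th)+14,1))
E
```

```text
t: 12.5
ee_pos: [718.5, -83.3, 255.3]
eef_rot: [-3.137, 0.008, 0.199]
ft_force: [0.1, 1.0, -0.0]
opening: 0.2
finger_force: 0.0
(12.5, array([106.1,   1.4]), array([718.5, -83.3, 255.3]), array([-3.137,  0.008,  0.199]), array([ 0.1,  1. , -0. ]))
1.28 62.2 261.5
1.2 49.4 258.1
1.1 33.9 252.5
1.0 18.9 245.3
0.9 4.8 236.7
0.8 -8.3 226.7
0.7 -20.5 215.5
0.6 -31.4 203.1
0.5 -41.0 189.6
0.4 -49.3 175.3
0.3 -56.1 160.2
0.2 -61.3 144.5
0.1 -65.0 128.4
0.05 -66.2 120.2
0 -67.0 112.0
```

```bash
python3 -m jog '-0.01 0 0 0 0 0 -1; -0.02 0 0 0 0 0 -1; -0.03 0 0 0 0 0 -1; -0.038 0 0 0 0 0 -1; -0.038 0 0 0 0 0 -1; -0.038 0 0 0 0 0 -1'
python3 - <<'E'
from h import *
print(st())
f=lambda th: np.array([90-165*np.cos(th)+12*np.sin(th)+8, 86+165*np.sin(th)+12*np.cos(th)+14])
for th in np.arange(1.28,.9,-.03): print(round(th,2), (f(th)).round(1))
E
```

```text
t: 13.1
ee_pos: [683.6, -91.6, 262.1]
eef_rot: [3.141, -0.001, 0.198]
ft_force: [0.8, 0.1, -0.2]
opening: 0.5
finger_force: 0.0
(13.1, array([70.2,  0.2]), array([683.6, -91.6, 262.1]), array([ 3.141e+00, -1.000e-03,  1.980e-01]), array([ 0.8,  0.1, -0.2]))
1.28 [ 62.2 261.5]
1.25 [ 57.4 260.4]
1.22 [ 52.6 259.1]
1.19 [ 47.8 257.6]
1.16 [ 43.1 256.1]
1.13 [ 38.5 254.3]
1.1 [ 33.9 252.5]
1.07 [ 29.3 250.5]
1.04 [ 24.8 248.4]
1.01 [ 20.4 246.1]
0.98 [ 16.1 243.7]
0.95 [ 11.8 241.2]
0.92 [  7.6 238.5]
```

```bash
python3 -m jog '-0.004 0 0 0 0 0 -1; -0.008 0 0.0005 0 0 0 -1; -0.013 0 0.0015 0 0 0 -1; -0.0175 0 0.003 0 0 0 -1; -0.0225 0 0.0045 0 0 0 -1; -0.027 0 0.006 0 0 0 -1; -0.032 0 0.008 0 0 0 -1; -0.0365 0 0.0095 0 0 0 -1; -0.041 0 0.0115 0 0 0 -1; -0.0455 0 0.0135 0 0 0 -1; -0.050 0 0.016 0 0 0 -1; -0.054 0 0.0185 0 0 0 -1'
python3 - <<'E'
from h import *
print(st())
f=lambda th: np.array([90-165*np.cos(th)+12*np.sin(th)+8, 86+165*np.sin(th)+12*np.cos(th)+14])
for th in np.arange(.98,.5,-.035): print(round(th,3), ((f(th)-f(.98))/[1,-1]).round(1))
E
```

```text
t: 14.3
ee_pos: [630.3, -102.2, 243.0]
eef_rot: [3.141, 0.0, 0.199]
ft_force: [2.5, 0.4, 2.0]
opening: 0.4
finger_force: 0.9
(14.3, array([15.9,  0.2]), array([ 630.3, -102.2,  243. ]), array([3.141, 0.   , 0.199]), array([2.5, 0.4, 2. ]))
0.98 [ 0. -0.]
0.945 [-5.  3.]
0.91 [-9.9  6.1]
0.875 [-14.6   9.4]
0.84 [-19.3  12.8]
0.805 [-23.8  16.5]
0.77 [-28.2  20.2]
0.735 [-32.4  24.2]
0.7 [-36.5  28.2]
0.665 [-40.5  32.5]
0.63 [-44.3  36.8]
0.595 [-48.   41.3]
0.56 [-51.5  45.9]
0.525 [-54.8  50.6]
```

Contact is about 3 N in the expected direction, so I'll follow the arc.

```bash
python3 -m jog '-0.005 0 0.003 0 0 0 -1; -0.010 0 0.006 0 0 0 -1; -0.0145 0 0.0095 0 0 0 -1; -0.019 0 0.013 0 0 0 -1; -0.024 0 0.0165 0 0 0 -1; -0.028 0 0.020 0 0 0 -1; -0.0325 0 0.024 0 0 0 -1; -0.0365 0 0.028 0 0 0 -1; -0.0405 0 0.0325 0 0 0 -1; -0.0445 0 0.037 0 0 0 -1; -0.048 0 0.0415 0 0 0 -1; -0.0515 0 0.046 0 0 0 -1'
python3 - <<'E'
from h import *
print(st())
f=lambda th: np.array([90-165*np.cos(th)+12*np.sin(th)+8, 86+165*np.sin(th)+12*np.cos(th)+14])
for th in np.arange(.56,.12,-.03): print(round(th,3), ((f(th)-f(.56))/[1,-1]).round(1))
E
```

```text
t: 15.5
ee_pos: [579.9, -112.3, 196.6]
eef_rot: [-3.142, 0.0, 0.199]
ft_force: [0.7, -0.1, 0.3]
opening: 0.4
finger_force: 0.7
(15.5, array([-35.5,   0.2]), array([ 579.9, -112.3,  196.6]), array([-3.142,  0.   ,  0.199]), array([ 0.7, -0.1,  0.3]))
0.56 [ 0. -0.]
0.53 [-2.9  4. ]
0.5 [-5.6  8.2]
0.47 [-8.3 12.4]
0.44 [-10.7  16.7]
0.41 [-13.1  21. ]
0.38 [-15.4  25.5]
0.35 [-17.5  30. ]
0.32 [-19.4  34.5]
0.29 [-21.3  39.1]
0.26 [-22.9  43.8]
0.23 [-24.5  48.5]
0.2 [-25.9  53.3]
0.17 [-27.2  58.1]
0.14 [-28.3  62.9]
```

```bash
python3 -m jog '-0.003 0 0.004 0 0 0 -1; -0.0055 0 0.008 0 0 0 -1; -0.0085 0 0.0125 0 0 0 -1; -0.0105 0 0.0165 0 0 0 -1; -0.013 0 0.021 0 0 0 -1; -0.0155 0 0.0255 0 0 0 -1; -0.0175 0 0.030 0 0 0 -1; -0.0195 0 0.0345 0 0 0 -1; -0.0215 0 0.039 0 0 0 -1; -0.023 0 0.0435 0 0 0 -1; -0.0245 0 0.048 0 0 0 -1; -0.026 0 0.052 0 0 0 -1'
python3 -c "from h import *; print(st())"
```

```text
t: 16.7
ee_pos: [554.5, -117.4, 144.5]
eef_rot: [-3.142, 0.0, 0.199]
ft_force: [1.1, 0.6, 1.0]
opening: 0.4
finger_force: 0.5
(16.7, array([-61.4,   0.2]), array([ 554.5, -117.4,  144.5]), array([-3.142,  0.   ,  0.199]), array([1.1, 0.6, 1. ]))
```

```bash
python3 -m jog '-0.001 0 0.003 0 0 0 -1; -0.0015 0 0.006 0 0 0 -1; -0.002 0 0.009 0 0 0 -1; -0.003 0 0.012 0 0 0 -1; -0.0035 0 0.0145 0 0 0 -1; -0.004 0 0.0165 0 0 0 -1; -0.004 0 0.0185 0 0 0 -1; -0.0045 0 0.0205 0 0 0 -1; -0.005 0 0.0225 0 0 0 -1; -0.005 0 0.0245 0 0 0 -1; -0.005 0 0.026 0 0 0 -1; -0.0055 0 0.0275 0 0 0 -1'
python3 -m jog '0 0 0.001 0 0 0 -1; 0 0 0.002 0 0 0 -1; 0 0 0.003 0 0 0 -1;  0 0 0.004 0 0 0 -1;  0 0 0.004 0 0 0 -1'
python3 -c "from h import *; print(st())"
```

```text
t: 17.9
ee_pos: [549.4, -118.5, 117.3]
eef_rot: [-3.142, -0.0, 0.199]
ft_force: [0.8, 1.1, 1.0]
opening: 0.6
finger_force: 0.5
t: 18.4
ee_pos: [549.2, -118.5, 113.2]
eef_rot: [-3.142, 0.0, 0.199]
ft_force: [-0.6, 0.3, 0.1]
opening: 0.4
finger_force: 0.0
(18.4, array([-66.8,   0.2]), array([ 549.2, -118.5,  113.2]), array([-3.142,  0.   ,  0.199]), array([-0.6,  0.3,  0.1]))
```

```bash
python3 -m jog '0 0 0.001 0 0 0 -1; 0 0 0.0015 0 0 0 -1; 0 0 0.002 0 0 0 -1; 0 0 0.002 0 0 0 -1'
python3 -m jog '0 0 0.0005 0 0 0 -1; 0 0 0.001 0 0 0 -1; 0 0 0.001 0 0 0 -1'
python3 -c "from h import *; print(st())"
```

```text
t: 18.8
ee_pos: [549.3, -118.5, 112.2]
eef_rot: [-3.142, 0.0, 0.199]
ft_force: [-3.0, 1.4, 4.7]
opening: 0.5
finger_force: 3.0
t: 19.1
ee_pos: [549.4, -118.5, 112.2]
eef_rot: [-3.141, 0.001, 0.199]
ft_force: [-5.9, 2.4, 11.6]
opening: 0.2
finger_force: 5.7
(19.1, array([-66.6,   0.1]), array([ 549.4, -118.5,  112.2]), array([-3.141e+00,  1.000e-03,  1.990e-01]), array([-5.9,  2.4, 11.6]))
```

The lid is on its stop: the tip is at 98 mm with 11.6 N. I'll lift off straight up, move away and look.

```bash
python3 -m jog '0 0 -0.005 0 0 0 -1; 0 0 -0.02 0 0 0 -1; 0 0 -0.06 0 0 0 -1; 0 0 -0.10 0 0 0 -1; 0 0 -0.14 0 0 0 -1; -0.03 0 -0.18 0 0 0 -1; -0.07 0 -0.2 0 0 0 -1; -0.11 0 -0.2 0 0 0 -1; -0.13 0 -0.2 0 0 0 -1; -0.13 0 -0.2 0 0 0 -1; -0.13 0 -0.2 0 0 0 -1'
python3 - <<'E'
from h import *
print(st())
im=optics.grab_frame("scene")[:,:,::-1]
cv2.imwrite("pics/scene2.png",cv2.resize(im[80:280,130:380],None,fx=3,fy=3,interpolation=cv2.INTER_CUBIC))
E
```

```text
t: 20.2
ee_pos: [422.2, -144.2, 311.2]
eef_rot: [3.141, -0.001, 0.198]
ft_force: [0.5, 0.8, -0.5]
opening: 0.6
finger_force: 0.0
(20.2, array([-196.4,   -0. ]), array([ 422.2, -144.2,  311.2]), array([ 3.141e+00, -1.000e-03,  1.980e-01]), array([ 0.5,  0.8, -0.5]))
```

View pics/scene2.png

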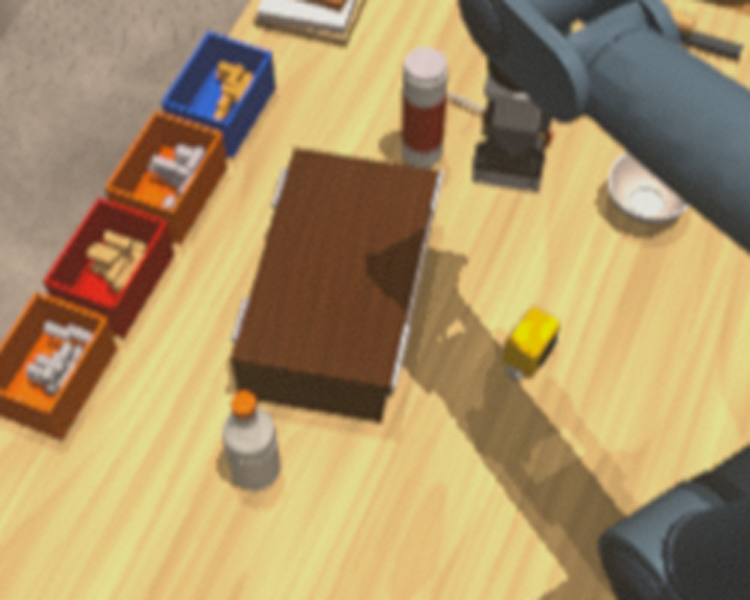

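The picture shows the lid lying flat on the chest (corners near (293,152), (438,172), (390,385) and (235,355)). The drawers are shut, and the bottle, can and tape are where they were.

```bash
python3 -c "
from plant import ctrl
print(ctrl.close_job())"
```

```text
the job is handed in; nothing more can be done
None
```

Both drawers were pushed home to their stops, the lid was then folded flat onto the chest, and the job was handed in at about 20 s with the arm clear of everything.

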